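Seat the pattern roller on the embosser's keyed spindle

TASK

The diamond-patterned roller on the embosser's upright spindle is not home: its two tabs are riding on top of the slotted drive plate. Turn it on the spindle until the tabs drop into the keyway and it sits fully down, flat on the plate, then let go. Leave the two spare rollers standing on their wooden rack.

Things in the scene. Friction and masses are not known exactly. Their poses are not given: they have to be found in the camera images.
- roller_mid (a point): Centre of the diamond-patterned beech roller: upright sleeve 50 mm across, 70 tall, bore 28, up to 0.2 kg, loose on a 24 mm round spindle (leans up to 4 degrees). At its foot two opposite brass tabs, 10 wide, reach 47 from the axis and hang 14 below the sleeve. z up its axis, x along the tabs (half turn alike). Starts 49 mm above the drive plate, tabs on it; home is 35 above. Grip its upper half.
- seat (a point): Centre of the top of the fixed embosser's square drive plate (104 mm, aluminium, top 73 above the table), on the spindle axis. A keyway 30 wide, 18 deep runs right across it along x (either way alike). Tabs within 12 degrees of it fall in by weight; the turn needed is 29 to 90 degrees by the shorter way. Plate and spindle do not turn; spindle ends 86 above the plate. Small low things lie on the grey deck.
- spare_fluted_mid (a point): Centre of a spare roller with straight flutes and no tabs, 50 mm diameter, 60 mm tall, upright and loose on a peg of the low wooden rack. To be left there.
- spare_smooth_mid (a point): Centre of a spare smooth roller with no tabs, 62 mm diameter, 45 mm tall, upright and loose on the other peg of the same rack. To be left there.
Things that resemble listed ones, but are neither listed nor needed, are in the scene too. Leave any pink look-alike of the part that bears roller_mid alone.

How it is judged:
By the outcome, as a careful person would: the job done as asked, in the order asked, and still so for the second after the job is handed in, with the robot touching nothing.
It also fails if it takes over 32 s, if anything falls off the work surface, if the arm or the gripper's body presses on something with over 40 N, if the wrist force passes 120 N, or if a joint passes its speed limit or range.

ROBOT

A 6-joint arm with a two-finger parallel gripper is mounted at the origin on the work surface. World frame = base frame: x ahead of the robot, y to its left, z up, the work surface at z = 0. Lengths are in m, angles in degrees, forces in N, time in s.
With the tool pointing down it reaches from about 0.375 to 0.9 m from the base axis. Payload 3.1 kg.
Tool frame: the origin (TCP) lies at the very end of the fingers, on their centre line; the grasp point (between the pads) lies grip_point_offset behind it (grip_point_offset is the distance from the TCP to the grasp point, in m); z points along the fingers, y is the line along which they close (so a half turn about z gives the same grasp; the last joint's range is limited). The gripper opens to 87 mm and grips with 3 to 60 N. Pads are 19 mm wide; open, the fingers measure 117 mm over their backs; the gripper's body (75 mm by 190 mm) begins 51 mm behind the grasp point.
Start: joints at [-78.352, 30.224, 82.088, -0, 67.689, -10.227], TCP at [0.233, -0.58, 0.223] pointing down, gripper open.
Joint ranges: [-176.69, 176.69], [-43.24, 126.21], [12.49, 139.97], [-82, 262], [0, 151.66], [-163.58, 163.58]. Speed limits (degrees/s): [159.86, 159.86, 180, 180, 180, 180].

INTERFACE

Orientations are given as a 3x3 rotation matrix whose columns are the frame's x, y, z axes.
In Python, from rig import * gives the robot as it stands.
- The arm moves only by the tool move_arm, never from a script. Its argument "increments" is a list of rows, each a list of 3 entries, a list of its own where there are three numbers: the shift along the tool's x, y, z in units of 30 mm (1.0 is 30 mm), then the turn, a rotation vector about the tool's x, y, z in units of 120 degrees (1.0 is 120 degrees), then the closure, from 0 (fully open) to 1 (shut). A call has 1 to 20 rows; each row shifts and turns the commanded pose from where the row before left it, along the tool's axes as they then stand; what a row does not reach is not made up. A row lasts 1/12 s, in which the tool goes at most 41.7 mm and 7.16 degrees, less where a joint would pass 70% of its speed; a pose out of reach is approached as far as the arm can. A call with a number of a shift or a turn outside -1 to 1 is refused whole. A call with a gripper value outside its range is refused whole. The fingers move at their own pace and stop on an object; the grip force is fixed at half the most. Time passes only in rows, so rows that do not move let the fingers close. It gives the time, the measured TCP pose, the force, the opening and the grip force at its end, in the units of the state.
- read_state(): the state, without advancing time (a new reading comes with each control period).
- capture(name): name is "side" or "top" or "wrist"; returns a dict with "img" (420x560x3 uint8, red, green, blue), "mtx" (3x3 intrinsics, pixels), "eye" and "rotation" of the camera in the world. Camera axes: x right, y down, z forward; pixel columns grow to the right and rows downward; lengths in m; the calibration is good to about 2 mm. A picture is of the moment at which its call begins. There is no depth.
- hand_in(): hands the job in; it is judged then, once.
Trained networks look in a picture, given as the dict that the camera call returned (one of the last four; its "shot" number tells which), for a name from the list of things; names that differ only in an ending like _2 or _b are one class to them, and where a whole thing is asked for, a point or a joint stands for the part that bears it (a point fixed in the world has none). Each returns a list of dicts, best first, with "confidence" (0 to 1); they miss things now and then, are a little off and sometimes report something else, mostly with a low value. They report only what shows in the picture. A call takes as long as a camera call. They do not tell look-alikes from the thing itself.
- search_frame(picture, label): "extent" ([left, top, right, bottom] as shares, 0 to 1, of the picture: columns of its width, rows of its height, round what is visible of it).
- pinpoint(picture, label): "xy" ([column, row] as shares, 0 to 1, of the picture: columns of its width, rows of its height: a listed point, or the origin of a listed thing).
The state is a dict: "time_s": time; "joint_positions": joint angles; "qvel": joint speeds; "tau": joint torques, N m; "position": TCP position; "tcp_rot": TCP orientation; "force": force on the tool from outside, world axes, zero at the start; "moment": the same for the moment, N m; "opening": opening from 0.0 (shut) to 1.0 (fully open); "grasp_force": force on a finger pad.
Only numpy, scipy, OpenCV 4.12 (cv2) and the standard library are available. Lean on these libraries where they do the work, as an engineer would, in place of code of your own. Each camera call takes 0.05 s, during which the arm holds its last target. There are 200 camera calls.

## Working session

There is one attempt and no reset: what is moved stays moved. The work goes in short steps, Python scripts to look and compute and a tool call to move; the robot and the scene stay as the last step left them, time stands still between calls to the robot, and variables do not carry over. Pictures are saved under pics/ and viewed, at most 10 in all, crops included, and the job is handed in when it is done.

Besides the shell and the picture viewer there is one more tool, called as name(argument=value, ...), one argument or row to a line, values as JSON. move_arm: Moves the arm, as the interface text tells. Its arguments: {"type":"object","properties":{"increments":{"type":"array"}},"required":["increments"]}

```bash
mkdir -p pics
cat > h.py <<'E'
from rig import *
import numpy as np, cv2
def save(c,n,crop=None,s=1):
    im=c["img"][:,:,::-1]
    if crop: im=im[crop[1]:crop[3],crop[0]:crop[2]]
    cv2.imwrite("pics/"+n,cv2.resize(im,None,fx=s,fy=s,interpolation=cv2.INTER_CUBIC))
def ray(c,p):
    d=np.linalg.inv(c["mtx"])@[p[0],p[1],1]; d=np.array(c["rotation"])@d
    return np.array(c["eye"]),d/np.linalg.norm(d)
def tri(rs):
    A=0;b=0
    for o,d in rs:
        P=np.eye(3)-np.outer(d,d);A=A+P;b=b+P@o
    x=np.linalg.solve(A,b); return x,[np.linalg.norm((np.eye(3)-np.outer(d,d))@(x-o)) for o,d in rs]
def atz(c,p,z):
    o,d=ray(c,p); return o+d*(z-o[2])/d[2]
def proj(c,X):
    v=c["mtx"]@(np.array(c["rotation"]).T@(np.array(X)-c["eye"])); return v[:2]/v[2]
E
python3 - <<'E'
from h import *
ims=[]
for n in("side","top","wrist"):
    c=capture(n); ims.append(c["img"])
    print(n,np.round(c["eye"],3),np.round(c["rotation"],2).tolist(),c["mtx"][0][0])
    for l in("roller_mid","seat","spare_fluted_mid","spare_smooth_mid"):
        print(l,[(np.round(np.array(r["xy"])*[560,420],1).tolist(),round(r["confidence"],2)) for r in pinpoint(c,l)][:4])
    cv2.imwrite(f"pics/{n}.png",c["img"][:,:,::-1])
im=np.hstack(ims[:2])[:,:,::-1]
print(read_state())
E
```

```text
side [0.464 0.667 0.649] [[-0.99, -0.07, 0.08], [-0.11, 0.65, -0.76], [0.01, -0.76, -0.65]] 521.3042000473014
roller_mid [([253.6, 298.2], 0.88), ([265.9, 243.5], 0.84), ([376.7, 258.7], 0.65)]
seat [([254.8, 326.0], 0.59)]
spare_fluted_mid [([290.6, 156.1], 0.68)]
spare_smooth_mid [([241.7, 153.7], 0.87)]
top [0.478 0.011 0.765] [[0.01, -1.0, 0.07], [-1.0, -0.02, -0.02], [0.02, -0.07, -1.0]] 400.40083167210076
roller_mid [([234.0, 311.1], 0.87), ([245.8, 208.5], 0.71), ([130.1, 202.8], 0.69)]
seat [([141.2, 206.0], 0.88)]
spare_fluted_mid [([389.9, 217.9], 0.81)]
spare_smooth_mid [([398.8, 166.0], 0.59)]
wrist [ 0.303 -0.553  0.385] [[0.37, -0.89, -0.25], [-0.93, -0.36, -0.1], [0.0, 0.27, -0.96]] 325.1400777847119
roller_mid []
seat []
spare_fluted_mid []
spare_smooth_mid []
{'time_s': 0.75, 'joint_positions': array([-7.83514593e+01,  3.02207514e+01,  8.20888623e+01,  4.03570446e-04,
        6.76896794e+01, -1.02268949e+01]), 'qvel': array([-0.07038115, -0.02616271, -0.03214078, -0.0021561 ,  0.00545806,
        0.06120103]), 'tau': array([-2.11630984e-03, -4.39914072e+01, -1.76970381e+01,  6.30383519e-02,
        5.02516574e-02, -5.06533183e-06]), 'position': array([ 0.23289509, -0.5799506 ,  0.22257148]), 'tcp_rot': array([[ 9.27997076e-01,  3.72587476e-01,  8.87348447e-06],
       [ 3.72587477e-01, -9.27997076e-01, -1.07691503e-05],
       [ 4.22211709e-06,  1.32998892e-05, -1.00000000e+00]]), 'force': array([-0.29363016,  0.07795753, -0.270369  ]), 'moment': array([ 0.01921626, -0.01635375,  0.0551381 ]), 'grasp_force': 0.0, 'opening': 1.0040137547556194}
```

View pics/side.png

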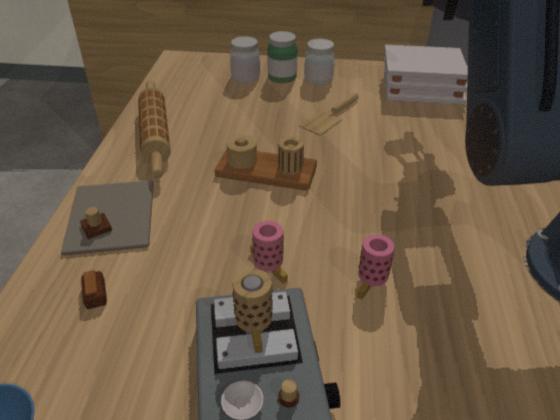

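View pics/top.png

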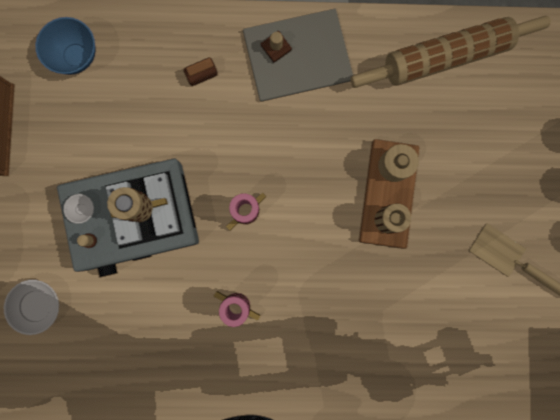

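Candidates for roller_mid: the beech roller, side (254,298) / top (130,203), on the grey embosser's spindle; two pink ones, side (268,245) and (376,259) / top (245,208) and (234,311), standing on the table. The beech roller fits the description. I'll confirm it enlarged.

Run:
```python
from h import *
s=capture("side");t=capture("top")
a=s["img"][250:400,180:330];b=t["img"][140:290,50:200]
im=np.hstack([cv2.resize(a,(400,400),interpolation=3),cv2.resize(b,(400,400),interpolation=3)])
cv2.imwrite("pics/crop1.png",im[:,:,::-1])
x,e=tri([ray(s,(253.6,298.2)),ray(t,(130.1,202.8))]);print("roller",x,e)
x,e=tri([ray(s,(254.8,326)),ray(t,(141.2,206))]);print("seat",x,e)
# top rim centre
```

```text
roller [0.54490955 0.23368733 0.12755707] [np.float64(0.0011607943624636038), np.float64(0.001160794362463587)]
seat [0.5452963  0.23433387 0.07043385] [np.float64(0.0016113416056125409), np.float64(0.0016113416056126486)]
```

View pics/crop1.png

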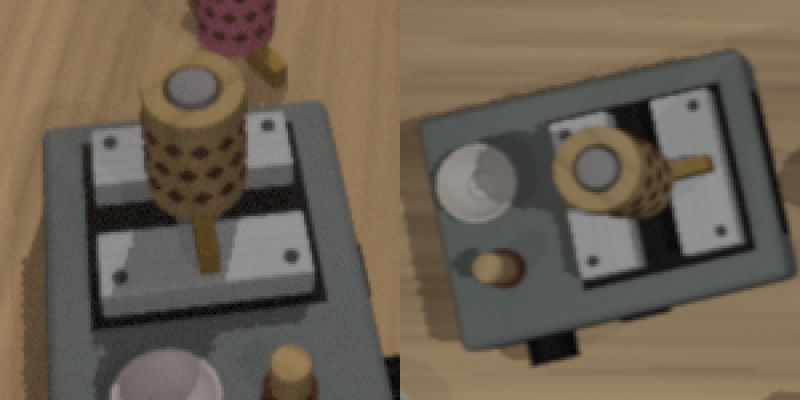

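Run:
```python
from h import *
s=capture("side");t=capture("top")
T=lambda p,z:atz(t,((p[0]-400)*150/400+50,p[1]*150/400+140),z)
S=lambda p,z:atz(s,(p[0]*150/400+180,p[1]*150/400+250),z)
ang=lambda a,b:np.degrees(np.arctan2(*(b-a)[1::-1]))
z=.073
for a,b in(((645,268),(613,112)),((682,257),(650,98)),((748,243),(713,86))): print("key",ang(T(a,z),T(b,z)))
print("key side",ang(S((98,238),z),S((310,208+10),z)), ang(S((95,185),z),S((290,165),z)))
c=np.mean([T(p,z) for p in((550,125),(713,86),(748,243),(583,280))],axis=0);print("plate centre",c)
print("plate ctr side",np.mean([S(p,z) for p in((92,130),(288,113),(312,270),(98,297))],axis=0))
print("spindle top", T((598,168),.159),S((191,88),.159))
print("roller top",T((600,172),.157),S((193,86),.157))
tip=T((711,163),.087);print("tip",tip,ang(c,tip),np.linalg.norm((tip-c)[:2]))
a=T((672,172),.087);print("tab line",ang(a,tip))
tip=S((209,250),.087);print("tipS",tip,ang(c,tip),np.linalg.norm((tip-c)[:2]))
```

```text
key 13.678124672814524
key 13.33125987305039
key 14.265501953296987
key side -167.15824726777046 -166.31077958666557
plate centre [0.54212748 0.22995117 0.073     ]
plate ctr side [0.54453315 0.23354027 0.073     ]
spindle top [0.54227148 0.23154313 0.159     ] [0.54497884 0.23593076 0.159     ]
roller top [0.54021675 0.23104818 0.157     ] [0.54456146 0.23282894 0.157     ]
tip [0.55424736 0.18659959 0.087     ] -74.38050680449481 0.045013900267914936
tab line -75.8980232637391
tipS [0.53279225 0.27389441 0.087     ] 101.9935228980577 0.04492387391679859
```

The crop confirms it. The beech diamond-patterned roller is on the grey embosser, its tab at about −75° lying on the white plate. The keyway is at about 13.5°, so the turn is about +88°. Axis is at about (0.5435, 0.232). I'll move above it, keeping the current yaw.

move_arm(
  increments=[
    [[0.5, -0.54, 0], [0, 0, 0], 0],
    [[0.79, -0.85, 0], [0, 0, 0], 0],
    [[0.79, -0.85, 0], [0, 0, 0], 0],
    [[0.79, -0.85, 0], [0, 0, 0], 0],
    [[0.79, -0.85, 0], [0, 0, 0], 0],
    [[0.79, -0.85, 0], [0, 0, 0], 0],
    [[0.79, -0.85, 0], [0, 0, 0], 0],
    [[0.79, -0.85, 0], [0, 0, 0], 0],
    [[0.79, -0.85, 0], [0, 0, 0], 0],
    [[0.79, -0.85, 0], [0, 0, 0], 0],
    [[0.79, -0.85, 0], [0, 0, 0], 0],
    [[0.79, -0.85, 0], [0, 0, 0], 0],
    [[0.79, -0.85, 0], [0, 0, 0], 0],
    [[0.79, -0.85, 0], [0, 0, 0], 0],
    [[0.79, -0.85, 0], [0, 0, 0], 0],
    [[0.79, -0.85, 0], [0, 0, 0], 0],
    [[0.79, -0.85, 0], [0, 0, 0], 0],
    [[0.79, -0.85, 0], [0, 0, 0], 0],
    [[0.79, -0.85, 0], [0, 0, 0], 0],
    [[0.79, -0.85, 0], [0, 0, 0], 0],
  ],
)

```text
time_s: 2.62
position: [0.4786, 0.0598, 0.2228]
tcp_rot: [[0.928, 0.373, 0.001], [0.373, -0.928, -0.0], [0.001, 0.0, -1.0]]
force: [0.6, -0.8, 0.4]
opening: 0.999
grasp_force: 0.0
```

move_arm(
  increments=[
    [[0.75, -0.81, 0], [0, 0, 0], 0],
    [[0.75, -0.81, 0], [0, 0, 0], 0],
    [[0.75, -0.81, 0], [0, 0, 0], 0],
    [[0.75, -0.81, 0], [0, 0, 0], 0],
    [[0.5, -0.6, 0], [0, 0, 0], 0],
    [[0.2, -0.2, 0], [0, 0, 0], 0],
    [[0, 0, 0], [0, 0, 0], 0],
  ],
)

```text
time_s: 3.2
position: [0.5365, 0.2136, 0.2225]
tcp_rot: [[0.927, 0.375, 0.001], [0.375, -0.927, 0.0], [0.001, 0.0, -1.0]]
force: [-0.2, -0.3, 0.4]
opening: 0.999
grasp_force: 0.0
```

Run:
```python
from h import *
st=read_state();print(st["position"],np.round(st["joint_positions"],1),st["tcp_rot"].round(3).tolist(),grip_point_offset)
w=capture("wrist");print(w["eye"].round(3))
for l in("roller_mid","seat"):
  for r in pinpoint(w,l): print(l,np.array(r["xy"])*[560,420],r["confidence"])
for X in((.5435,.232,.157),(.5435,.232,.159),(.5435,.232,.1225)): print(proj(w,X))
cv2.imwrite("pics/w1.png",w["img"][:,:,::-1])
```

```text
[0.53652985 0.21356756 0.22245707] [10.6 26.5 89.1  0.  64.3 78.6] [[0.927, 0.375, 0.001], [0.375, -0.927, 0.0], [0.001, 0.0, -1.0]] 0.0187
[0.606 0.241 0.385]
roller_mid [411.376 244.188] 0.66
roller_mid [260.624 199.92 ] 0.63
[255.63235255 214.46248486]
[255.45852034 215.18663305]
[258.23953015 203.60153441]
```

View pics/w1.png

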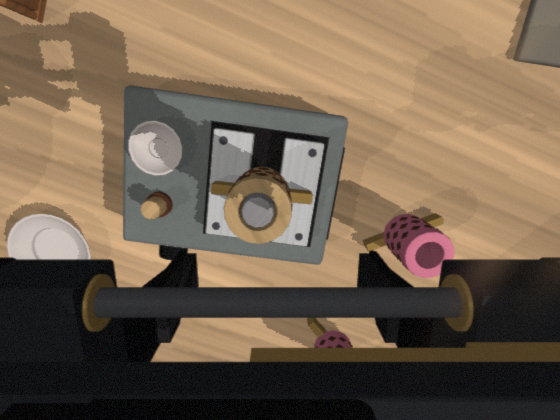

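The wrist view shows the roller's spindle top at (258,211). The tab tips are at (213,188) and (311,198), across the dark keyway, which runs from (268,150) down to (258,245).

Run:
```python
from h import *
w=capture("wrist")
ang=lambda a,b:np.degrees(np.arctan2(*(b-a)[1::-1]))
print("sp",atz(w,(258,211),.159))
a=atz(w,(213,188),.087);b=atz(w,(311,198),.087);print("tabs",a,b,ang(a,b),np.linalg.norm(a-b),(a+b)/2)
z=.073
for p,q in(((253,133),(243,235)),((287,137),(279,245)),((327,139),(311,246)),((212,128),(205,233))): print(ang(atz(w,q,z),atz(w,p,z)))
c=np.mean([atz(w,p,z) for p in((212,128),(327,139),(311,246),(205,233))],axis=0);print(c)
st=read_state();
g=.140; tz=g-grip_point_offset
d=np.array([.5435,.232,tz])-st["position"];print(tz,(st["tcp_rot"].T@d)/.03)
```

```text
sp [0.54583766 0.22846567 0.159     ]
tabs [0.53185059 0.27198886 0.087     ] [0.55698375 0.18395039 0.087     ] -74.06705304745415 0.09155570786266458 [0.54441717 0.22796963 0.087     ]
14.939882336676165
17.990618808762914
15.50591439676833
14.800521921413855
[0.54588013 0.22754558 0.073     ]
0.12130000000000002 [ 0.52301202 -0.5653128   3.37036543]
```

move_arm(
  increments=[
    [[0.26, -0.26, 0], [0, 0, 0], 0],
    [[0.26, -0.25, 0.3], [0, 0, 0], 0],
    [[0, 0, 0.6], [0, 0, 0], 0],
    [[0, 0, 0.7], [0, 0, 0], 0],
    [[0, 0, 0.7], [0, 0, 0], 0],
    [[0, 0, 0.6], [0, 0, 0], 0],
    [[0, 0, 0.37], [0, 0, 0], 0],
    [[0, 0, 0], [0, 0, 0], 0],
    [[0, 0, 0], [0, 0, 0], 0],
  ],
)

```text
time_s: 4.15
position: [0.5448, 0.232, 0.1239]
tcp_rot: [[0.928, 0.372, -0.001], [0.372, -0.928, -0.0], [-0.001, -0.0, -1.0]]
force: [0.5, 1.3, -0.5]
opening: 0.999
grasp_force: 0.0
```

move_arm(
  increments=[
    [[0, 0, 0], [0, 0, 0], 1],
    [[0, 0, 0], [0, 0, 0], 1],
    [[0, 0, 0], [0, 0, 0], 1],
    [[0, 0, 0], [0, 0, 0], 1],
    [[0, 0, 0], [0, 0, 0], 1],
    [[0, 0, 0], [0, 0, 0], 1],
  ],
)

```text
time_s: 4.65
position: [0.5449, 0.2319, 0.1249]
tcp_rot: [[0.928, 0.373, 0.001], [0.373, -0.928, 0.0], [0.001, 0.0, -1.0]]
force: [-0.1, -0.1, 0.7]
opening: 0.629
grasp_force: 0.0
```

move_arm(
  increments=[
    [[0, 0, 0], [0, 0, 0], 1],
    [[0, 0, 0], [0, 0, 0], 1],
    [[0, 0, 0], [0, 0, 0], 1],
    [[0, 0, 0], [0, 0, 0], 1],
  ],
)

```text
time_s: 4.98
position: [0.5448, 0.232, 0.1247]
tcp_rot: [[0.928, 0.372, 0.0], [0.372, -0.928, 0.0], [0.0, -0.0, -1.0]]
force: [-1.1, -0.0, 2.8]
opening: 0.568
grasp_force: 30.0
```

move_arm(
  increments=[
    [[0, 0, 0], [0, 0, -0.02], 1],
    [[0, 0, 0], [0, 0, -0.05], 1],
    [[0, 0, 0], [0, 0, -0.05], 1],
    [[0, 0, 0], [0, 0, -0.05], 1],
    [[0, 0, 0], [0, 0, -0.05], 1],
    [[0, 0, 0], [0, 0, -0.05], 1],
    [[0, 0, 0], [0, 0, -0.03], 1],
  ],
)

```text
time_s: 5.57
position: [0.5453, 0.232, 0.1247]
tcp_rot: [[0.528, 0.849, 0.001], [0.849, -0.528, 0.0], [0.001, 0.001, -1.0]]
force: [-0.7, 1.5, 1.6]
opening: 0.563
grasp_force: 30.0
```

move_arm(
  increments=[
    [[0, 0, 0], [0, 0, -0.04], 1],
    [[0, 0, 0], [0, 0, -0.05], 1],
    [[0, 0, 0], [0, 0, -0.05], 1],
    [[0, 0, 0], [0, 0, -0.05], 1],
    [[0, 0, 0], [0, 0, -0.05], 1],
    [[0, 0, 0], [0, 0, -0.05], 1],
    [[0, 0, 0], [0, 0, -0.05], 1],
    [[0, 0, 0], [0, 0, -0.05], 1],
    [[0, 0, 0], [0, 0, -0.04], 1],
    [[0, 0, 0], [0, 0, 0], 1],
    [[0, 0, 0], [0, 0, 0], 1],
  ],
)

```text
time_s: 6.48
position: [0.5444, 0.2318, 0.124]
tcp_rot: [[-0.331, 0.943, -0.001], [0.943, 0.331, -0.0], [0.0, -0.001, -1.0]]
force: [-0.8, 0.4, -1.4]
opening: 0.565
grasp_force: 30.0
```

Run:
```python
from h import *
st=read_state();R=st["tcp_rot"];print(np.degrees(np.arctan2(R[1,0],R[0,0])),st["force"],st["moment"],st["position"])
s=capture("side");t=capture("top")
im=np.hstack([cv2.resize(s["img"][250:400,180:330],(400,400),interpolation=3),cv2.resize(t["img"][140:290,50:200],(400,400),interpolation=3)])
cv2.imwrite("pics/crop2.png",im[:,:,::-1])
```

```text
109.35465532644393 [-0.84107837  0.4031199  -1.40867991] [ 0.03663868 -0.13803843  0.01281985] [0.54444476 0.23178695 0.12396271]
```

View pics/crop2.png

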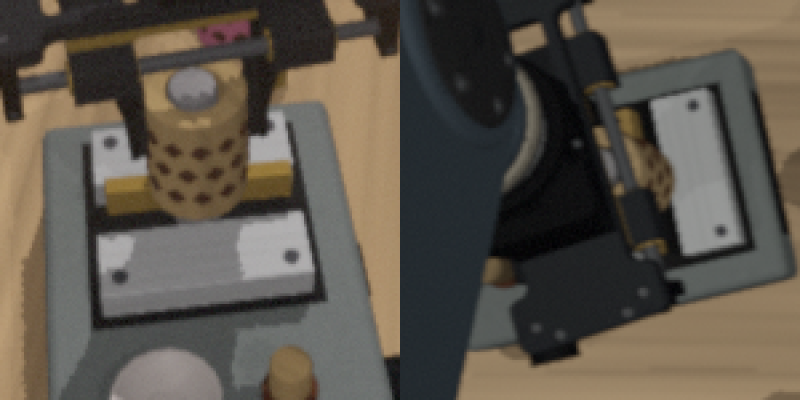

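The side crop shows the tabs at (105–293, 185) parallel to and over the keyway, with the roller still held up. I'll lower it into the slot in the grip, then release.

move_arm(
  increments=[
    [[0, 0, 0.1], [0, 0, 0], 1],
    [[0, 0, 0.1], [0, 0, 0], 1],
    [[0, 0, 0.1], [0, 0, 0], 1],
    [[0, 0, 0.1], [0, 0, 0], 1],
    [[0, 0, 0], [0, 0, 0], 1],
  ],
)

```text
time_s: 7.0
position: [0.5442, 0.2317, 0.1115]
tcp_rot: [[-0.333, 0.943, -0.002], [0.943, 0.333, -0.0], [0.0, -0.002, -1.0]]
force: [-0.7, 0.0, -0.6]
opening: 0.564
grasp_force: 30.0
```

Lowered 12.5 mm with no resistance, so I'll release.

move_arm(
  increments=[
    [[0, 0, 0], [0, 0, 0], 0],
    [[0, 0, 0], [0, 0, 0], 0],
    [[0, 0, 0], [0, 0, 0], 0],
    [[0, 0, 0], [0, 0, 0], 0],
    [[0, 0, 0], [0, 0, 0], 0],
    [[0, 0, 0], [0, 0, 0], 0],
    [[0, 0, 0], [0, 0, 0], 0],
    [[0, 0, 0], [0, 0, 0], 0],
  ],
)

```text
time_s: 7.67
position: [0.5448, 0.2319, 0.1125]
tcp_rot: [[-0.333, 0.943, 0.0], [0.943, 0.333, 0.0], [-0.0, 0.0, -1.0]]
force: [-0.1, -0.3, -0.3]
opening: 0.984
grasp_force: 0.0
```

move_arm(
  increments=[
    [[0, 0, -0.3], [0, 0, 0], 0],
    [[0, 0, -0.7], [0, 0, 0], 0],
    [[0, 0, -0.9], [0, 0, 0], 0],
    [[0, 0, -0.9], [0, 0, 0], 0],
    [[0, 0, -0.9], [0, 0, 0], 0],
    [[0, 0, -0.9], [0, 0, 0], 0],
    [[0, 0, -0.5], [0, 0, 0], 0],
    [[0, 0, 0], [0, 0, 0], 0],
    [[0, 0, 0], [0, 0, 0], 0],
  ],
)

```text
time_s: 8.42
position: [0.545, 0.232, 0.2666]
tcp_rot: [[-0.333, 0.943, 0.002], [0.943, 0.333, 0.001], [-0.0, 0.002, -1.0]]
force: [-0.4, 0.2, 0.1]
opening: 0.996
grasp_force: 0.0
```

Run:
```python
from h import *
st=read_state();print(st["position"],st["opening"],st["force"])
s=capture("side");w=capture("wrist")
im=np.hstack([cv2.resize(s["img"][250:400,180:330],(400,400),interpolation=3),cv2.resize(w["img"],(400,300))[:, :].repeat(1,0) if 0 else cv2.copyMakeBorder(cv2.resize(w["img"],(400,300)),0,100,0,0,0)])
cv2.imwrite("pics/crop3.png",im[:,:,::-1])
for z in(.108,.122): print(z,proj(s,(.5445,.2315,z)))
print([(np.array(r["xy"])*[560,420],r["confidence"]) for r in pinpoint(s,"roller_mid")])
for z in(.143,.157,.159): print(z,(proj(s,(.5445,.2315,z))-[180,250])*400/150)
```

```text
[0.54502789 0.231984   0.26659604] 0.9964680373468472 [-0.36138446  0.22802029  0.11611664]
0.108 [253.71061562 306.52327453]
0.122 [253.39861205 299.60348047]
[(array([265.328, 246.708]), 0.89), (array([255.08, 304.71]), 0.77), (array([374.192, 257.502]), 0.72)]
0.143 [194.43894087 103.65025748]
0.157 [193.54864775  83.90482633]
0.159 [193.41944325  81.03925467]
```

View pics/crop3.png

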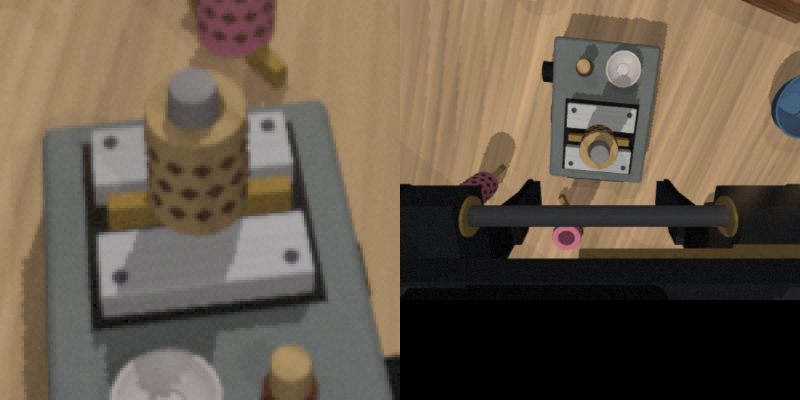

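The roller's top ring is at about (197,103) in the crop, which matches z = 0.143 (home). The spindle stands about 16 mm proud, the tabs lie inside the keyway and the gripper is clear. Handing in.

```bash
python3 -c "
from rig import *
print(hand_in())"
```

```text
the job is handed in; nothing more can be done
None
```

The diamond-patterned roller was turned about 88°, its tabs dropped into the keyway, and it sits fully down on the plate; the arm let go and backed off, the spare rollers were never approached, and the job is handed in.

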